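# Hang the plaster float on its screw

## Robot

A 7-joint arm with a two-finger parallel gripper is mounted at the origin on the work surface. World frame = base frame: x ahead of the robot, y to its left, z up, the work surface at z = 0. Lengths are in m, angles in rad, forces in N, time in s.
With the tool pointing down it reaches from about 0.4 to 0.875 m from the base axis. Payload 19.3 kg.
Tool frame: the origin (TCP) lies at the very end of the fingers, on their centre line; the grasp point (between the pads) lies 19 mm behind it; z points along the fingers, y is the line along which they close (so a half turn about z gives the same grasp; the last joint's range is limited). The gripper opens to 85 mm and grips with 20 to 120 N. Pads are 22 mm wide; open, the fingers measure 114 mm over their backs; the gripper's body (76 mm by 85 mm) begins 54 mm behind the grasp point. The pads swing forward as they close: fully open they stand 13 mm farther back than shut.
Start: joints at [1.241, 0.521, -0.036, 1.599, 0.021, 1.021, -0.113], TCP at [0.161, -0.604, 0.231] pointing down, gripper open.
Joint ranges: [-2.91, 2.91], [-0.3, 2.13], [-1.5, 1.42], [0.17, 2.43], [-1.26, 4.41], [0.16, 1.93], [-2.52, 2.52]. Speed limits (rad/s): [1.89, 1.89, 2.39, 2.39, 3.01, 3.01, 3.01].

## Interface

Orientations are given as [roll, pitch, yaw] about the fixed x, y, z axes, in that order (R = Rz(yaw) Ry(pitch) Rx(roll)).
In Python, from workcell import bot gives the robot as it stands.
- The arm moves only by the tool jog_arm, never from a script. Its argument "motion" is a list of rows, each a list of 5 numbers: the shift along the tool's x, y, z scaled (see below), then the turn about the tool's z scaled (see below), then the opening, from 0 (shut) to 1 (fully open). A call has 1 to 12 rows; each row shifts and turns the commanded pose from where the row before left it, along the tool's axes as they then stand; what a row does not reach is not made up. The controller multiplies each number of a shift by 30 mm and each number of a turn by 0.08 rad. A row lasts 1/10 s, in which the tool goes at most 50 mm and 8.59 degrees, less where a joint would pass 70% of its speed; a pose out of reach is approached as far as the arm can. A call with a number of a shift or a turn outside -1 to 1 is refused whole. A call with a gripper value outside its range is refused whole. The fingers move at their own pace and stop on an object; "newtons" is the grip in N (left out, the last holds). Time passes only in rows, so rows that do not move let the fingers close. It gives the time, the measured TCP pose, the force, the opening and the grip force at its end, in the units of the state.
- bot.observe(): the state, without advancing time (a new reading comes with each control period).
- bot.grab_frame(name): name is "scene" or "side" or "wrist"; returns a dict with "pixels" (480x640x3 uint8, red, green, blue), "fovy" (degrees; the focal length in pixels is half the picture's height over the tangent of half this angle, whatever the lens; pixels are square), "cx", "cy" (the principal point, pixels), "rvec" (rotation vector, rad) and "tvec" (3), from world to camera coordinates, as OpenCV has them; the wrist camera has in their place "mount" (4x4, takes a point from camera to tool coordinates, whose origin is the TCP and whose axes are the flange's). Camera axes: x right, y down, z forward; pixel columns grow to the right and rows downward; lengths in m; the calibration is good to about 2 mm. The wrist camera is an equidistant fisheye: a pixel r from the principal point sees the ray r / f radians off the axis. A picture is of the moment at which its call begins: read the wrist's pose just before it. There is no depth.
- bot.job_done(): hands the job in; it is judged then, once.
The state is a dict: "clock": time; "qpos": joint angles; "qd": joint speeds; "joint_efforts": joint torques, N m; "position": TCP position; "tool_rot": TCP orientation; "force": force on the tool from outside, world axes, zero at the start; "moment": the same for the moment, N m; "grip_width": finger opening in m; "finger_force": force on a finger pad.
Only numpy, scipy, OpenCV 4.12 (cv2) and the standard library are available. Lean on these libraries where they do the work, as an engineer would, in place of code of your own. Each camera call takes 0.05 s, during which the arm holds its last target. There are 200 camera calls.

## Task

Pick up the plaster float by its handle and hang it by its keyhole slot on the screw of the sloping tool board: pass the round opening over the screw head, then slide the float down the board until the screw is at the very end of the narrow slot, and let go. It must hang straight, with its sole flat on the board; leave the mould, the jar and the bowl where they are.

Things in the scene. Friction and masses are not known exactly. Their poses are not given: they have to be found in the camera images.
- float: Hand plasterer's float, loose, about 250 g: white plastic sole plate 190 (x) x 100 (y) x 6 mm with a straight wooden bar handle above it; at first sole down on the table. Origin: centre of the sole's underside. x runs along the float towards its keyhole end, z from the sole to the handle. A keyhole goes through the plate near its +x end.
- float_grip (a point): Centre of the float's bar handle, 46 mm above the sole's underside and 20 mm behind the float's origin; axes as the float. The bar is 110 mm long (x), 24 wide (y), 24 high, flat-sided; below it a gap of 28 mm to the plate, free but for two posts (16 mm along x, 18 mm wide) 40 mm ahead of and behind this point.
- float_hole (a point): Centre of the keyhole's wide opening (22 x 22 mm), at the sole's underside, 52 mm ahead of the float's origin along x; axes as the float. From 5 mm ahead of this point a 45 degree throat narrows the opening to a slot 9 mm wide, which runs on along +x.
- float_seat (a point): The point of the float where the screw's axis lies when the float hangs fully home, at the end of the narrow slot, at the sole's underside; 24 mm ahead of the wide opening's centre, 76 mm ahead of the float's origin; axes as the float.
- board: Fixed sloping plywood tool board on a wooden stand; its face rises away from the robot at 30 degrees above horizontal. x up the slope, y level across, z out of the face. Origin on the face, 150 mm above the table, at the middle of a dark groove across the board. Face 170 mm wide, from 200 mm below to 70 mm above the origin. The float hangs with its x up the slope, sole on the face.
- board_mark (a point): Middle of the groove on the board's face (same point and axes as the board). One fixed steel screw stands square out of the groove: shank 6 mm, head 14 mm in diameter, 5 mm thick, its top 17 mm above the face. It is clamped somewhere along the groove, up to 18 mm to either side of this point along y (x is exact); where is not measured: find it by touch or sight.
- mould: Bystander: plaster block mould 120 x 90 x 40 mm, loose on the table, on the other side of the board from the float. Origin: centre of its underside.
- jar: Bystander: closed jar, 64 mm in diameter, 100 mm high, loose. Origin: centre of its underside.
- bowl: Bystander: small terracotta bowl, 100 mm in diameter, 45 mm high, loose. Origin: centre of its underside.
Things that resemble listed ones, but are neither listed nor needed, are in the scene too. Several things have the shape of the float; the one meant has the colours described above.

How it is judged:
On the way:
1. the float is lifted off the table (height (world z) of float_grip above 0.09 m), for 0.2 s.
At the end, for the whole second after the job is handed in: The float hangs at rest on the screw: sole flat on the board (within 4 mm and 0.06 rad), handle outward, keyhole end up the slope within 0.2 rad, and slid down to within about 4 mm of the end of the narrow slot, so that the screw head holds it (x of float_seat in the frame of board_mark between -0.006 and 0.004 m and y of float_seat in the frame of board_mark between -0.023 and 0.023 m and z of float_seat in the frame of board_mark between -0.003 and 0.004 m and angle between the z axis of float and the z axis of board_mark, either way round below 0.06 rad and angle between the x axis of float and the x axis of board_mark, either way round below 0.2 rad and x of float_grip in the frame of board_mark below -0.06 m and z of float_grip in the frame of board_mark above 0.02 m and linear speed of float below 0.02 m/s); the robot touches nothing.
It fails at once if the mould is pushed away (30 mm) or tipped (distance of mould from where it was at the start of the episode above 0.03 m or angle between mould's own z axis and vertical above 0.4 rad).
It fails at once if the jar is pushed away (30 mm) or tipped (distance of jar from where it was at the start of the episode above 0.03 m or angle between jar's own z axis and vertical above 0.4 rad).
It fails at once if the bowl is pushed away (30 mm) or tipped (distance of bowl from where it was at the start of the episode above 0.03 m or angle between bowl's own z axis and vertical above 0.4 rad).
It also fails if it takes over 58 s, if anything falls off the work surface, if the arm or the gripper's body presses on something with over 40 N, if the wrist force passes 120 N, or if a joint passes its speed limit or range.

## Working session

There is one attempt and no reset: what is moved stays moved. The work goes in short steps, Python scripts to look and compute and a tool call to move; the robot and the scene stay as the last step left them, time stands still between calls to the robot, and variables do not carry over. Pictures are saved under pics/ and viewed, at most 10 in all, crops included, and the job is handed in when it is done.

Besides the shell and the picture viewer there is one more tool, called after "Call:" by a JSON object that holds its "name" and its "arguments", one argument or row to a line. jog_arm: Moves the arm, as the interface text tells. Shifts and turns lie within -1 to 1; 1 stands for 30 mm of shift or 0.08 rad of turn. Its arguments: {"type":"object","properties":{"motion":{"type":"array","items":{"type":"array","items":{"type":"number"}}},"newtons":{"type":"number"}},"required":["motion"]}

```bash
mkdir -p pics; ls
cat > h.py <<'E'
import numpy as np, cv2
from scipy.spatial.transform import Rotation as R
from workcell import bot
def snap(n,f):
    d=bot.grab_frame(n); cv2.imwrite('pics/'+f,d['pixels'][:,:,::-1]); np.save('pics/'+f[:-4]+'.npy',{k:v for k,v in d.items() if k!='pixels'},allow_pickle=True); return d
E
python3 - <<'E'
from h import *
s=bot.observe(); print({k:np.round(v,3) for k,v in s.items()})
for n in('scene','side','wrist'):
    d=snap(n,n+'0.png'); print(n,{k:np.round(v,4) for k,v in d.items() if k!='pixels'})
E
```

```text
pics
{'clock': np.float64(0.0), 'qpos': array([ 1.241,  0.522, -0.036,  1.6  ,  0.021,  1.021, -0.113]), 'qd': array([-0.001,  0.001, -0.001,  0.   ,  0.   , -0.001,  0.001]), 'joint_efforts': array([-2.0000e-03, -9.2709e+01,  1.9780e+00, -3.6993e+01,  1.8000e-02,
        8.0000e-03,  0.0000e+00]), 'position': array([ 0.16 , -0.604,  0.231]), 'tool_rot': array([-3.14,  0.  ,  0.26]), 'force': array([-0.327, -0.085,  0.375]), 'moment': array([ 0.023, -0.037,  0.001]), 'finger_force': np.float64(0.0), 'grip_width': np.float64(0.086)}
scene {'fovy': np.float64(56.063), 'cx': np.float64(321.9933), 'cy': np.float64(239.9543), 'rvec': array([ 1.2424,  2.5406, -0.6708]), 'tvec': array([ 0.2082, -0.309 ,  1.3496])}
side {'fovy': np.float64(45.8346), 'cx': np.float64(319.0446), 'cy': np.float64(229.4289), 'rvec': array([ 0.451 , -2.8099,  1.0624]), 'tvec': array([0.4645, 0.0923, 1.4638])}
wrist {'fovy': np.float64(65.7065), 'cx': np.float64(320.9798), 'cy': np.float64(248.6288), 'mount': array([[-1.000e-04, -9.474e-01, -3.200e-01,  8.320e-02],
       [ 1.000e+00, -1.000e-04,  1.000e-04,  6.000e-04],
       [-1.000e-04, -3.200e-01,  9.474e-01, -1.428e-01],
       [ 0.000e+00,  0.000e+00,  0.000e+00,  1.000e+00]])}
```

View pics/scene0.png

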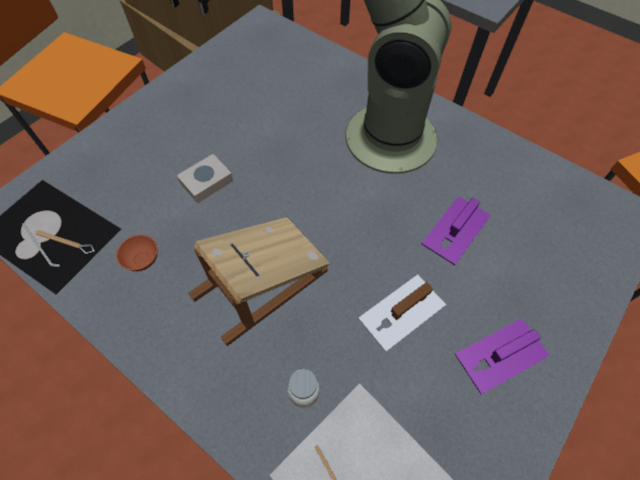

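View pics/side0.png

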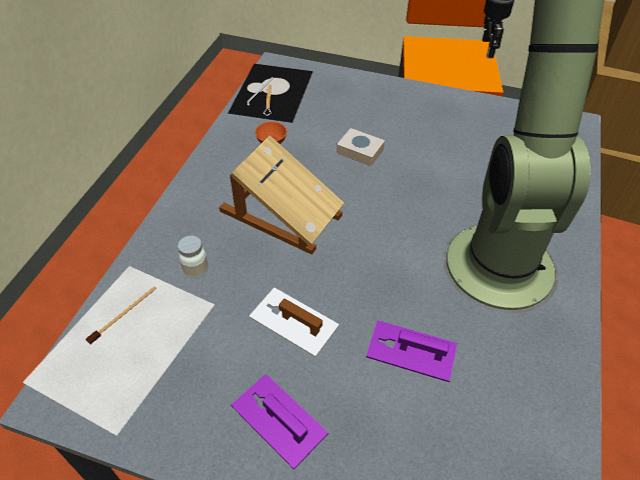

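Scene view: the white float with a brown handle is at about (402,312), keyhole towards (385,323), and the board's groove is at about (244,259). In the side view the float is at about (294,321) and the groove at about (272,171). I'll enlarge both views.

Run:
```python
import cv2,numpy as np
s=cv2.imread('pics/scene0.png');d=cv2.imread('pics/side0.png')
def c(i,x,y,w,h): return cv2.resize(i[y:y+h,x:x+w],(400,300),interpolation=cv2.INTER_CUBIC)
cv2.imwrite('pics/c.png',np.vstack([np.hstack([c(s,180,210,160,120),c(s,350,270,100,75)]),np.hstack([c(d,210,130,160,120),c(d,245,282,100,75)])]))
```

```text
(no output)
```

View pics/c.png

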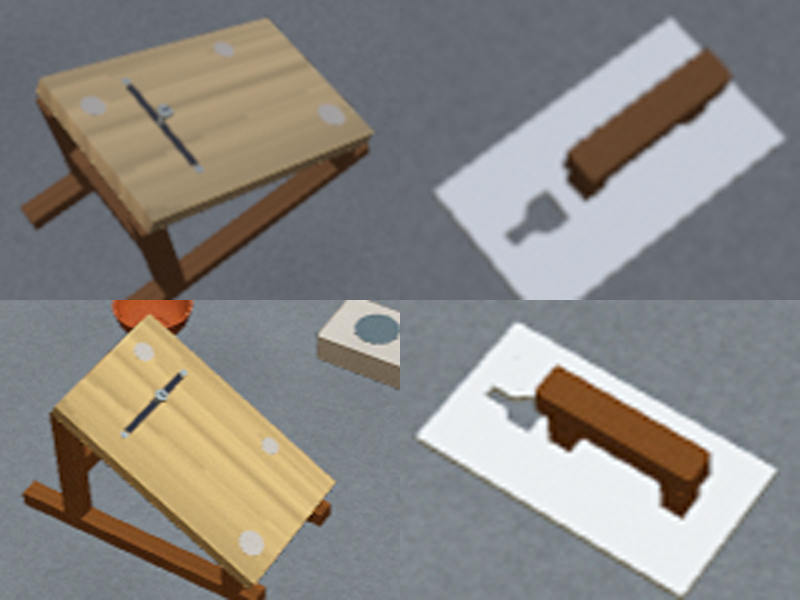

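Read-offs from the crops: all four corners of the float and the board in both views, groove ends at scene crop (126,82) and (198,169), and screw head at scene crop (164,113) and side crop (162,96). Next I fit the poses.

```bash
cat > fit.py <<'E'
from h import *
from scipy.optimize import least_squares
C={n:np.load(f'pics/{n}0.npy',allow_pickle=True).item() for n in('scene','side')}
def proj(n,P):
    c=C[n];f=240/np.tan(np.radians(c['fovy'])/2)
    K=np.array([[f,0,c['cx']],[0,f,c['cy']],[0,0,1]])
    return cv2.projectPoints(np.array(P,float),np.array(c['rvec']),np.array(c['tvec']),K,None)[0][:,0]
def px(l,ox,oy,s): return np.array(l)/s+[ox,oy]
fl={'scene':px([(35,190),(135,310),(272,18),(384,138)],350,270,4),'side':px([(117,22),(16,137),(377,170),(284,296)],245,282,4)}
fP=np.array([[.095,-.05,.006],[.095,.05,.006],[-.095,-.05,.006],[-.095,.05,.006]])
bd={'scene':px([(38,85),(152,226),(268,18),(372,132),(126,82),(198,169),(164,113)],180,210,2.5),'side':px([(150,17),(54,112),(334,184),(256,283),(184,74),(123,136),(162,96)],210,130,2.5)}
def T(P,x,y,z,yaw,t): return R.from_euler('ZY',[yaw,-t]).apply(P)+[x,y,z]
def rf(p): return np.concatenate([(proj(n,T(fP,p[0],p[1],0,p[2],0))-fl[n]).ravel() for n in C])
def bP(h,s): return np.array([[.07,-.085,0],[.07,.085,0],[-.2,-.085,0],[-.2,.085,0],[0,-h,0],[0,h,0],[0,s,.017]])
def rb(p): return np.concatenate([(proj(n,T(bP(p[3],p[4]),p[0],p[1],.15,p[2],np.pi/6))-bd[n]).ravel() for n in C])
if __name__=='__main__':
    for r,e in((rf,[]),(rb,[.04,0])):
        b=min((least_squares(r,[.6,0,w]+e) for w in np.arange(-3,3,.7)),key=lambda o:o.cost)
        print(np.round(b.x,4));print(np.round(b.fun.reshape(-1,2),1).tolist())
E
python3 fit.py
```

```text
[ 0.4458  0.3244 -0.2819]
[[-0.4, -1.5], [2.0, 2.5], [0.4, -1.3], [0.6, -0.6], [0.3, -0.8], [0.1, -1.2], [-0.3, -0.4], [-1.1, -0.4]]
[ 0.6207  0.0055 -0.2114  0.0548 -0.0025]
[[0.5, -2.6], [1.4, -1.4], [-0.4, -0.7], [1.6, -0.6], [0.0, 0.3], [0.8, 0.3], [0.9, -1.3], [-1.8, -1.7], [-1.1, -2.2], [-0.4, -1.1], [-1.2, 0.7], [-1.8, -0.3], [-0.7, -0.3], [-1.4, -0.6]]
```

Call:
{"name": "jog_arm", "arguments": {
  "motion": [
    [1, -0.76, -0.15, 0, 1],
    [1, -0.76, -0.15, 0, 1],
    [1, -0.76, -0.15, 0, 1],
    [1, -0.76, -0.15, 0, 1],
    [1, -0.76, -0.15, 0, 1],
    [1, -0.76, -0.15, 0, 1],
    [1, -0.76, -0.15, 0, 1],
    [1, -0.76, -0.15, 0, 1],
    [1, -0.76, -0.15, 0, 1],
    [1, -0.76, -0.15, 0, 1],
    [1, -0.76, -0.15, 0, 1],
    [1, -0.76, -0.15, 0, 1]
  ]
}}

```text
clock: 1.35
position: [0.4388, -0.2458, 0.2855]
tool_rot: [3.142, 0.0, 0.26]
force: [-0.1, -0.4, -0.6]
grip_width: 0.0855
finger_force: 0.0
```

Call:
{"name": "jog_arm", "arguments": {
  "motion": [
    [0, 0, 0, -1, 1],
    [0, 0, 0, -1, 1],
    [0, 0, 0, -1, 1],
    [0, 0, 0, -1, 1],
    [0, 0, 0, -1, 1],
    [0, 0, 0, -1, 1],
    [0, 0, 0, -1, 1],
    [0, 0, 0, -1, 1],
    [0, 0, 0, -1, 1],
    [0, 0, 0, -1, 1],
    [0, 0, 0, -1, 1],
    [0, 0, 0, -1, 1]
  ]
}}

```text
clock: 2.55
position: [0.4381, -0.2471, 0.2852]
tool_rot: [-3.141, -0.0, 1.223]
force: [-0.3, 0.1, 0.2]
grip_width: 0.0854
finger_force: 0.0
```

Call:
{"name": "jog_arm", "arguments": {
  "motion": [
    [0, 0, 0, -1, 1],
    [0, 0, 0, -1, 1],
    [0, 0, 0, -1, 1],
    [0, 0, 0, -1, 1],
    [0, 0, 0, -1, 1],
    [0, 0, 0, -1, 1],
    [0, 0, 0, -1, 1],
    [0, 0, 0, -1, 1],
    [0, 0, 0, -1, 1],
    [0, 0, 0, -1, 1],
    [0, 0, 0, -1, 1],
    [0, 0, 0, -1, 1]
  ]
}}

```text
clock: 3.75
position: [0.4381, -0.2471, 0.2852]
tool_rot: [-3.141, -0.0, 2.183]
force: [0.4, -0.0, 1.1]
grip_width: 0.0856
finger_force: 0.0
```

Call:
{"name": "jog_arm", "arguments": {
  "motion": [
    [0, 0, 0, -1, 1],
    [0, 0, 0, -1, 1],
    [0, 0, 0, -1, 1],
    [0, 0, 0, -1, 1],
    [0, 0, 0, -1, 1],
    [0, 0, 0, -1, 1],
    [0, 0, 0, -1, 1],
    [0, 0, 0, -1, 1],
    [0, 0, 0, -0.5, 1],
    [0, 0, 0, 0, 1]
  ]
}}

```text
clock: 4.75
position: [0.438, -0.2472, 0.2851]
tool_rot: [3.141, -0.0, 2.86]
force: [0.9, -0.4, -0.7]
grip_width: 0.0853
finger_force: 0.0
```

```bash
cat > to.py <<'E'
from h import *
import sys
s=bot.observe();p=np.array(s['position']);r=R.from_euler('xyz',s['tool_rot'])
print(s['clock'],np.round(p,4),np.round(s['tool_rot'],3),'q',np.round(s['qpos'],2),'F',np.round(s['force'],1),'M',np.round(s['moment'],2),'w',round(float(s['grip_width']),4),round(float(s['finger_force']),1))
if len(sys.argv)>3:
    t=np.array([float(v) for v in sys.argv[1:4]]);print('units',np.round(r.inv().apply(t-p)/.03,2))
    if len(sys.argv)>4: print('turn',(s['tool_rot'][2]-float(sys.argv[4])+np.pi)%(2*np.pi)-np.pi,'rad ->/0.08')
E
python3 to.py 0.50 0.31 0.28 2.86
```

```text
4.75 [ 0.438  -0.2472  0.2851] [ 3.141 -0.     2.86 ] q [ 0.94  0.33 -0.68  1.82  0.23  1.07  1.46] F [ 0.9 -0.4 -0.7] M [-0.04  0.01 -0.02] w 0.0853 0.0
units [ 3.17 18.42  0.18]
turn 0.0003401176180828358 rad ->/0.08
```

Call:
{"name": "jog_arm", "arguments": {
  "motion": [
    [-0.15, 0.95, 0, 0, 1],
    [-0.15, 0.95, 0, 0, 1],
    [-0.15, 0.95, 0, 0, 1],
    [-0.15, 0.95, 0, 0, 1],
    [-0.15, 0.95, 0, 0, 1],
    [-0.15, 0.95, 0, 0, 1],
    [-0.15, 0.95, 0, 0, 1],
    [-0.15, 0.95, 0, 0, 1],
    [-0.15, 0.95, 0, 0, 1],
    [-0.15, 0.8, 0, 0, 1],
    [0, 0, 0, 0, 1],
    [0, 0, 0, 0, 1]
  ]
}}

```text
clock: 5.95
position: [0.5593, 0.0099, 0.285]
tool_rot: [-3.141, -0.001, 2.86]
force: [0.4, -0.5, -0.5]
grip_width: 0.0856
finger_force: 0.0
```

```bash
python3 - <<'E'
from h import *
s=bot.observe();np.save('pics/w1s.npy',np.r_[s['position'],s['tool_rot']]);snap('wrist','w1.png');print(s['position'],s['tool_rot'])
E
python3 to.py 0.50 0.31 0.28 2.86
```

```text
[0.55927013 0.00992805 0.28502744] [-3.14135411e+00 -5.05192926e-04  2.85963198e+00]
6.0 [0.5592 0.0092 0.2851] [-3.141 -0.     2.859] q [ 0.41  0.44 -0.74  1.68  0.32  1.14  0.87] F [0.8 0.2 0.1] M [-0.05  0.02 -0.04] w 0.0855 0.0
units [4.69 9.08 0.17]
turn -0.0013335515632388883 rad ->/0.08
```

View pics/w1.png

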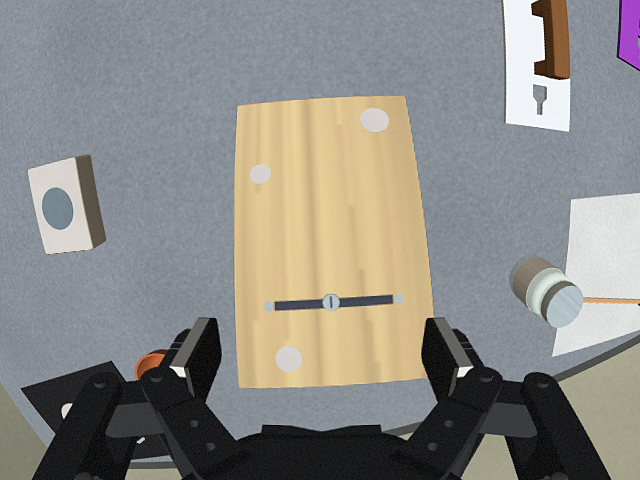

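The wrist view shows the screw head at (331,302) and the groove ends at (269,307) and (398,299). The board corners are at (237,105), (406,97), (435,377) and (239,388).

```bash
cat > wfit.py <<'E'
from fit import *
def wproj(cal,pose,P):
    M=np.array(cal['mount']);f=240/np.tan(np.radians(cal['fovy'])/2)
    t=R.from_euler('xyz',pose[3:]).inv().apply(np.array(P)-pose[:3]);c=(t-M[:3,3])@M[:3,:3]
    th=np.arctan2(np.hypot(c[:,0],c[:,1]),c[:,2]);u=c[:,:2]/np.hypot(c[:,0],c[:,1])[:,None]
    return u*(f*th)[:,None]+[cal['cx'],cal['cy']]
if __name__=='__main__':
    cal=np.load('pics/w1.npy',allow_pickle=True).item();ps=np.load('pics/w1s.npy')
    # image right = robot left(+y)
    m=np.array([(239,388),(435,377),(237,105),(406,97),(269,307),(398,299),(331,302)])
    r=lambda p:(wproj(cal,ps,T(bP(p[3],p[4]),p[0],p[1],.15,p[2],np.pi/6))-m).ravel()
    b=least_squares(r,[.62,0,-.21,.05,0]);print(np.round(b.x,4),np.round(b.fun.reshape(-1,2),1).tolist())
    q=b.x;print('screw base',T(np.array([[0,q[4],0]]),q[0],q[1],.15,q[2],np.pi/6))
E
python3 wfit.py
```

```text
[ 0.6205  0.0028 -0.2249  0.0546 -0.0019] [[-1.5, 0.4], [1.9, 0.8], [0.5, -0.1], [-0.3, -1.4], [-0.3, -0.5], [-0.2, 0.6], [0.0, 0.6]]
screw base [[0.62006644 0.0009237  0.15      ]]
```

Call:
{"name": "jog_arm", "arguments": {
  "motion": [
    [0.45, 0.9, 0, 0, 1],
    [0.45, 0.9, 0, 0, 1],
    [0.45, 0.9, 0, 0, 1],
    [0.45, 0.9, 0, 0, 1],
    [0.45, 0.9, 0, 0, 1],
    [0.45, 0.9, 0, 0, 1],
    [0.45, 0.9, 0, 0, 1],
    [0.45, 0.9, 0, 0, 1],
    [0.45, 0.9, 0, 0, 1],
    [0.45, 0.9, 0, 0, 1],
    [0, 0, 0, 0, 1],
    [0, 0, 0, 0, 1]
  ]
}}

```text
clock: 7.2
position: [0.505, 0.3059, 0.2852]
tool_rot: [-3.141, 0.0, 2.859]
force: [0.1, -0.4, 0.6]
grip_width: 0.0859
finger_force: 0.0
```

Run:
```python
from h import *
s=bot.observe();np.save('pics/w2s.npy',np.r_[s['position'],s['tool_rot']]);snap('wrist','w2.png');print(s['position'],s['tool_rot'])
```

```text
[0.5050087  0.30588332 0.28515716] [-3.14099039e+00  1.42471437e-04  2.85916118e+00]
```

View pics/w2.png

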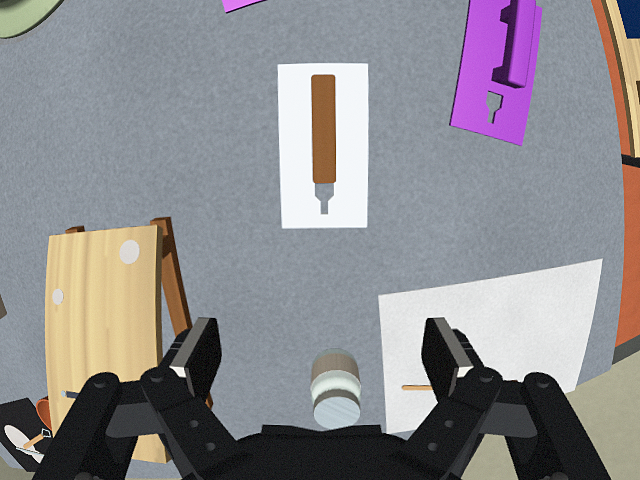

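The wrist view shows the float square on. The plate corners are at (278,64), (368,63), (367,228) and (281,228), and the handle top runs from (311,75) to (335,183).

```bash
python3 - <<'E'
from wfit import *
cal=np.load('pics/w2.npy',allow_pickle=True).item();ps=np.load('pics/w2s.npy')
P=np.array([[-.095,-.05,.006],[-.095,.05,.006],[.095,.05,.006],[.095,-.05,.006],[-.075,-.012,.058],[-.075,.012,.058],[.035,.012,.058],[.035,-.012,.058]])
m=np.array([(278,64),(368,63),(367,228),(281,228),(311,75),(335,75),(335,183),(313,183)])
r=lambda p:(wproj(cal,ps,T(P,p[0],p[1],0,p[2],0))-m).ravel()
b=least_squares(r,[.446,.324,-.28]);q=b.x;print(np.round(q,4),np.round(b.fun.reshape(-1,2),1).tolist())
g=T(np.array([[-.02,0,.046]]),q[0],q[1],0,q[2],0)[0];print('grip',g)
# jar estimate: base front centre by intersecting ray numerically
j=least_squares(lambda p:(wproj(cal,ps,[[p[0],p[1],.1]])-[(336,410)]).ravel(),[.6,.28]);print('jar',j.x)
E
python3 to.py 0.428 0.329 0.10 2.86
```

```text
[ 0.4477  0.325  -0.2747] [[-0.2, 0.5], [-0.2, 0.9], [-0.7, -0.6], [0.7, -0.0], [-0.2, -0.9], [0.6, -1.1], [1.0, 0.6], [-1.0, 0.7]]
grip [0.42846473 0.33042415 0.046     ]
jar [0.73046745 0.25856143]
7.25 [0.5053 0.3052 0.2852] [-3.141  0.     2.858] q [-0.11  0.51 -0.78  1.6   0.38  1.19  0.32] F [ 0.8 -0.4 -0.5] M [ 0.01  0.03 -0.02] w 0.085 0.0
units [2.7  0.04 6.17]
turn -0.0018318908893260044 rad ->/0.08
```

Call:
{"name": "jog_arm", "arguments": {
  "motion": [
    [0.8, 0.03, 0.8, -0.1, 1],
    [0.8, 0.03, 0.9, 0, 1],
    [0.76, 0.04, 0.9, 0, 1],
    [0, 0, 0.9, 0, 1],
    [0, 0, 0.9, 0, 1],
    [0, 0, 0.9, 0, 1],
    [0, 0, 0.9, 0, 1],
    [0, 0, 0.9, 0, 1],
    [0, 0, 0.8, 0, 1],
    [0, 0, 0.4, 0, 1],
    [0, 0, 0.2, 0, 1],
    [0, 0, 0.1, 0, 1]
  ]
}}

```text
clock: 8.45
position: [0.438, 0.3286, 0.0275]
tool_rot: [3.141, 0.0, 2.867]
force: [1.0, -0.8, -0.3]
grip_width: 0.0852
finger_force: 0.0
```

```bash
python3 to.py 0.438 0.3277 0.027 2.867
```

```text
8.45 [0.438  0.3286 0.0275] [3.141 0.    2.867] q [-0.33  0.77 -0.59  1.92  0.68  0.66 -0.05] F [ 1.  -0.8 -0.3] M [ 0.    0.01 -0.02] w 0.0852 0.0
units [-0.01 -0.03  0.02]
turn -0.00011106194959387139 rad ->/0.08
```

Call:
{"name": "jog_arm", "arguments": {
  "motion": [
    [0, 0, 0, 0, 0],
    [0, 0, 0, 0, 0],
    [0, 0, 0, 0, 0],
    [0, 0, 0, 0, 0],
    [0, 0, 0, 0, 0],
    [0, 0, 0, 0, 0],
    [0, 0, 0, 0, 0],
    [0, 0, 0, 0, 0]
  ],
  "newtons": 40
}}

```text
clock: 9.25
position: [0.4378, 0.329, 0.0278]
tool_rot: [3.141, 0.001, 2.868]
force: [0.7, -1.6, 6.1]
grip_width: 0.0235
finger_force: 39.7
```

Call:
{"name": "jog_arm", "arguments": {
  "motion": [
    [0, 0, -0.5, 0, 0],
    [0, 0, -0.9, 0, 0],
    [0, 0, -0.9, 0, 0],
    [0, 0, -0.9, 0, 0],
    [0, 0, -0.9, 0, 0],
    [0, 0, -0.9, 0, 0],
    [0, 0, -0.9, 0, 0],
    [0, 0, -0.6, 0, 0],
    [0, 0, 0, 0, 0],
    [0, 0, 0, 0, 0]
  ]
}}

```text
clock: 10.25
position: [0.4374, 0.3286, 0.2224]
tool_rot: [-3.141, 0.0, 2.868]
force: [-0.0, 0.2, -3.7]
grip_width: 0.0235
finger_force: 40.2
```

```bash
python3 - <<'E'
from wfit import *
q=np.array([.6205,.0028,-.2249,.0546,-.0019])
yaw=q[2]
# grasp (float coords [-.01,0,.046]) world position for seat at board (dx, s, dz), float tilted 30
def tcp(dx,dz,tilt=np.pi/6):
    S=T(np.array([[dx,q[4],dz]]),q[0],q[1],.15,yaw,np.pi/6)[0]
    g=S+R.from_euler('ZY',[yaw,-tilt]).apply([-.086,0,.046]);return g-[0,0,.019]
for n,a in(('home',(0,0)),('hole over',(.024,0)),('hole above',(.024,.035)),('low flat',(-.03,0)),('low flat level+',(-.03,.06,0))): print(n,np.round(tcp(*a),4))
print('tool yaw',yaw+np.pi)
E
python3 to.py 0.47 0.04 0.24 2.917
```

```text
home [0.5251 0.0227 0.1278]
hole over [0.5453 0.0181 0.1398]
hole above [0.5283 0.022  0.1701]
low flat [0.4997 0.0285 0.1128]
low flat level+ [0.4817 0.0326 0.214 ]
tool yaw 2.9166926535897932
10.25 [0.4374 0.3286 0.2224] [-3.141  0.     2.868] q [-0.19  0.51 -0.78  1.79  0.41  1.02  0.17] F [-0.   0.2 -3.7] M [ 0.01 -0.04 -0.  ] w 0.0235 40.2
units [-3.65 -8.97 -0.59]
turn -0.049254963881947944 rad ->/0.08
```

Call:
{"name": "jog_arm", "arguments": {
  "motion": [
    [-0.25, -0.5, 0, 0, 0],
    [-0.45, -0.9, 0, 0, 0],
    [-0.45, -0.9, 0, 0, 0],
    [-0.45, -0.9, 0, 0, 0],
    [-0.45, -0.9, 0, 0, 0],
    [-0.45, -0.9, 0, 0, 0],
    [-0.45, -0.9, 0, 0, 0],
    [-0.45, -0.9, 0, 0, 0],
    [-0.45, -0.9, 0, 0, 0],
    [-0.45, -0.9, 0, 0, 0],
    [-0.28, -0.49, 0, -0.3, 0],
    [0, 0, 0, -0.3, 0]
  ]
}}

```text
clock: 11.45
position: [0.4957, 0.0266, 0.2211]
tool_rot: [-3.14, -0.002, 2.914]
force: [-0.5, 0.5, -2.7]
grip_width: 0.0238
finger_force: 40.1
```

```bash
python3 - <<'E'
from h import *
s=bot.observe();np.save('pics/w3s.npy',np.r_[s['position'],s['tool_rot']]);snap('wrist','w3.png')
E
python3 to.py 0.496 0.029 0.18 2.917
```

```text
11.5 [0.4956 0.0283 0.2213] [-3.141e+00 -2.000e-03  2.917e+00] q [ 0.42  0.42 -0.77  1.91  0.36  0.95  0.83] F [ 0.1  1.7 -3.5] M [-0.01 -0.04 -0.03] w 0.023 40.2
units [-0.01  0.03  1.38]
turn -0.0001434573929248728 rad ->/0.08
```

View pics/w3.png

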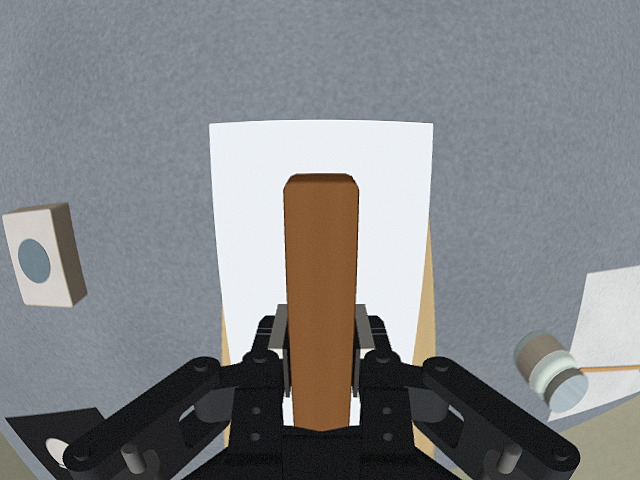

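The float is held straight and centred, handle at (320,300), with the board edges just visible on both sides. Next I lower it onto the lower part of the board so that the board tilts it in the grip.

Call:
{"name": "jog_arm", "arguments": {
  "motion": [
    [0, 0, 0.6, 0, 0],
    [0, 0, 0.6, 0, 0],
    [0, 0, 0.5, 0, 0],
    [0, 0, 0.3, 0, 0],
    [0, 0, 0.2, 0, 0],
    [0, 0, 0.2, 0, 0],
    [0, 0, 0.2, 0, 0]
  ],
  "newtons": 25
}}

```text
clock: 12.2
position: [0.4934, 0.0303, 0.1434]
tool_rot: [-3.14, -0.005, 2.917]
force: [-16.8, 3.4, 5.4]
grip_width: 0.0232
finger_force: 43.7
```

```bash
python3 to.py 0.496 0.029 0.111 2.917
```

```text
12.2 [0.4934 0.0303 0.1434] [-3.14  -0.005  2.917] q [ 0.35  0.53 -0.71  1.99  0.47  0.8   0.72] F [-16.8   3.4   5.4] M [0.59 2.73 0.05] w 0.0232 43.7
units [-0.1  -0.02  1.08]
turn 0.0004428887277243554 rad ->/0.08
```

Call:
{"name": "jog_arm", "arguments": {
  "motion": [
    [0.1, 0, 0.15, 0, 0],
    [0.1, 0, 0.15, 0, 0],
    [0.05, 0, 0.15, 0, 0],
    [0.05, 0, 0.15, 0, 0],
    [0, 0, 0.1, 0, 0]
  ],
  "newtons": 25
}}

```text
clock: 12.7
position: [0.4871, 0.0314, 0.123]
tool_rot: [3.142, -0.0, 2.916]
force: [-2.2, 2.0, 1.3]
grip_width: 0.0234
finger_force: 44.4
```

```bash
python3 - <<'E'
from h import *
s=bot.observe();np.save('pics/s4s.npy',np.r_[s['position'],s['tool_rot']]);d=snap('side','s4.png')
i=cv2.imread('pics/s4.png');cv2.imwrite('pics/s4c.png',cv2.resize(i[80:290,180:460],(800,600),interpolation=cv2.INTER_CUBIC))
E
python3 to.py 0.496 0.029 0.111 2.917
```

```text
12.75 [0.487  0.0313 0.1227] [-3.142e+00 -1.000e-03  2.916e+00] q [ 0.33  0.55 -0.68  2.02  0.51  0.74  0.68] F [-1.4  1.7 -0.2] M [ 0.28 -0.33  0.12] w 0.0232 44.3
units [-0.31 -0.01  0.39]
turn -0.001018793797887163 rad ->/0.08
```

View pics/s4c.png

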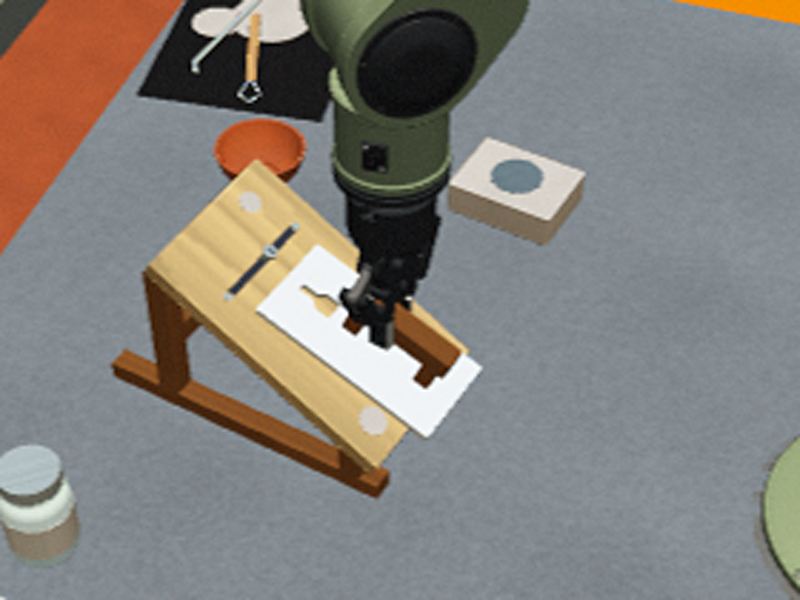

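The float is clear of the screw (crop (270,250)) and tilted about 20°. I keep pressing until it lies flat.

Call:
{"name": "jog_arm", "arguments": {
  "motion": [
    [0, 0, 0.15, 0, 0],
    [0, 0, 0.15, 0, 0],
    [0, 0, 0.15, 0, 0],
    [0, 0, 0, 0, 0]
  ],
  "newtons": 25
}}

```text
clock: 13.15
position: [0.4872, 0.0313, 0.1093]
tool_rot: [-3.142, -0.001, 2.916]
force: [-2.2, 1.8, 0.8]
grip_width: 0.0236
finger_force: 45.7
```

Call:
{"name": "jog_arm", "arguments": {
  "motion": [
    [0, 0, 0.1, 0, 0],
    [0, 0, 0, 0, 0]
  ]
}}

```text
clock: 13.35
position: [0.4873, 0.0312, 0.1066]
tool_rot: [3.142, -0.0, 2.916]
force: [-1.7, 2.1, 1.3]
grip_width: 0.0236
finger_force: 46.1
```

```bash
python3 to.py 0.496 0.029 0.111 2.917
```

```text
13.35 [0.4873 0.0312 0.1066] [ 3.142 -0.     2.916] q [ 0.31  0.57 -0.66  2.04  0.54  0.71  0.66] F [-1.7  2.1  1.3] M [0.26 0.04 0.14] w 0.0236 46.1
units [-0.3  -0.01 -0.15]
turn -0.0012382273330251437 rad ->/0.08
```

Call:
{"name": "jog_arm", "arguments": {
  "motion": [
    [0, 0, 0.07, 0, 0],
    [0, 0, 0, 0, 0]
  ]
}}

```text
clock: 13.55
position: [0.4875, 0.0311, 0.1059]
tool_rot: [-3.141, 0.001, 2.915]
force: [-13.8, -0.7, 35.1]
grip_width: 0.0235
finger_force: 50.9
```

Call:
{"name": "jog_arm", "arguments": {
  "motion": [
    [0, 0, 0.07, 0, 0],
    [0, 0, 0, 0, 0]
  ]
}}

```text
clock: 13.75
position: [0.488, 0.031, 0.1045]
tool_rot: [-3.14, 0.003, 2.915]
force: [-14.9, -1.9, 52.3]
grip_width: 0.0232
finger_force: 55.0
```

Call:
{"name": "jog_arm", "arguments": {
  "motion": [
    [0, 0, 0.07, 0, 0],
    [0, 0, 0, 0, 0]
  ]
}}

```text
clock: 13.95
position: [0.4887, 0.0309, 0.1027]
tool_rot: [-3.141, 0.004, 2.915]
force: [-10.8, -4.4, 52.9]
grip_width: 0.0234
finger_force: 57.3
```

Contact came at z = 0.106, as predicted, so the float is flat. I grip harder, lift along the board normal and move up the slope.

Call:
{"name": "jog_arm", "arguments": {
  "motion": [
    [0, 0, -0.08, 0, 0],
    [0, 0, 0, 0, 0],
    [0, 0, 0, 0, 0]
  ],
  "newtons": 70
}}

```text
clock: 14.25
position: [0.4873, 0.0309, 0.1027]
tool_rot: [-3.141, -0.0, 2.915]
force: [0.7, -0.1, -2.9]
grip_width: 0.023
finger_force: 68.6
```

Call:
{"name": "jog_arm", "arguments": {
  "motion": [
    [0.1, 0, -0.17, 0, 0],
    [0.2, 0, -0.35, 0, 0],
    [0.2, 0, -0.35, 0, 0],
    [-0.3, 0, -0.17, 0, 0],
    [-0.5, 0, -0.29, 0, 0],
    [-0.5, 0, -0.29, 0, 0],
    [-0.4, 0, -0.23, 0, 0],
    [-0.23, 0, -0.13, 0, 0],
    [0, 0, 0, 0, 0],
    [0, 0, 0, 0, 0]
  ]
}}

```text
clock: 15.25
position: [0.5286, 0.0217, 0.1622]
tool_rot: [-3.141, -0.0, 2.916]
force: [0.8, 0.2, -3.0]
grip_width: 0.0232
finger_force: 68.8
```

```bash
python3 - <<'E'
from h import *
s=bot.observe();np.save('pics/s5s.npy',np.r_[s['position'],s['tool_rot']]);snap('side','s5.png');snap('scene','s5b.png')
a=cv2.imread('pics/s5.png')[110:260,210:360];b=cv2.imread('pics/s5b.png')[200:350,180:330]
cv2.imwrite('pics/s5c.png',np.hstack([cv2.resize(v,(400,400),interpolation=cv2.INTER_CUBIC) for v in(a,b)]))
E
python3 to.py 0.53 0.022 0.162 2.917
```

```text
15.35 [0.5284 0.0217 0.1621] [-3.141e+00 -1.000e-03  2.916e+00] q [ 0.37  0.54 -0.71  1.89  0.46  0.87  0.77] F [ 0.1  1.1 -3.4] M [-0.01  0.03  0.01] w 0.0232 68.8
units [-0.05  0.02  0.  ]
turn -0.000739626704633789 rad ->/0.08
```

View pics/s5c.png

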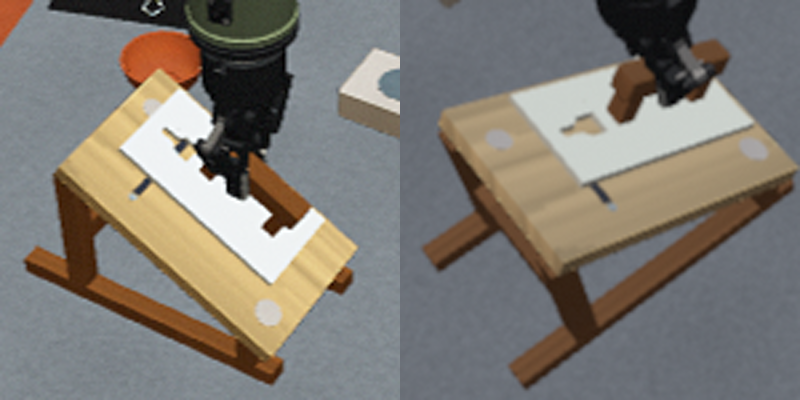

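Both views show the float parallel to the board, with the keyhole over the groove. I fit its pose in the board frame from the corners: side (181,89), (120,149), (273,284); scene (112,97), (188,184), (353,125).

Run:
```python
from fit import *
k=150/400
m={'side':np.array([(181,89),(120,149),(273,284)])*k+[210,110],'scene':np.array([(112,97),(188,184),(353,125)])*k+[180,200]}
P=np.array([[.095,-.05,.006],[.095,.05,.006],[-.095,.05,.006]])
r=lambda p:np.concatenate([(proj(n,T(P,*p))-m[n]).ravel() for n in C])
b=least_squares(r,[.55,.02,.15,-.21,.5]);p=b.x;print(np.round(p,4),np.round(b.fun.reshape(-1,2),1).tolist())
H=T(np.array([[.052,0,0],[.076,0,0]]),*p)
for B in([.6207,.0055,-.2114],[.6205,.0028,-.2249]):
    print('hole,seat in board',np.round(R.from_euler('ZY',[B[2],-np.pi/6]).inv().apply(H-[B[0],B[1],.15]),4).tolist())
```

```text
[ 0.5553  0.0151  0.1438 -0.2024  0.5413] [[-0.2, -0.7], [-0.4, -0.7], [0.0, -0.8], [-1.2, 0.5], [0.0, 0.6], [-0.7, 0.8]]
hole,seat in board [[-0.0083, -0.004, 0.0285], [0.0157, -0.0038, 0.0289]]
hole,seat in board [[-0.0086, -0.0016, 0.0287], [0.0154, -0.0011, 0.0291]]
```

Call:
{"name": "jog_arm", "arguments": {
  "motion": [
    [-0.22, 0, -0.13, 0, 0],
    [0, 0, 0, 0, 0],
    [-0.12, 0, 0.2, 0, 0],
    [-0.1, 0, 0.17, 0, 0],
    [0, 0, 0, 0, 0]
  ]
}}

```text
clock: 15.85
position: [0.5418, 0.0185, 0.1541]
tool_rot: [-3.141, -0.001, 2.916]
force: [-0.1, 0.4, -3.9]
grip_width: 0.0231
finger_force: 68.8
```

Call:
{"name": "jog_arm", "arguments": {
  "motion": [
    [-0.06, 0, 0.1, 0, 0],
    [-0.06, 0, 0.1, 0, 0],
    [0, 0, 0, 0, 0]
  ]
}}

```text
clock: 16.15
position: [0.5455, 0.0178, 0.1487]
tool_rot: [-3.142, -0.0, 2.916]
force: [-0.5, -0.5, -3.2]
grip_width: 0.0233
finger_force: 68.8
```

No contact at about 9 mm above the face, so the head is through the opening. I keep lowering.

Call:
{"name": "jog_arm", "arguments": {
  "motion": [
    [-0.06, 0, 0.1, 0, 0],
    [-0.03, 0, 0.06, 0, 0],
    [0, 0, 0, 0, 0]
  ]
}}

```text
clock: 16.45
position: [0.5481, 0.0172, 0.144]
tool_rot: [-3.142, -0.0, 2.916]
force: [-0.1, 0.5, -3.1]
grip_width: 0.0234
finger_force: 68.8
```

Call:
{"name": "jog_arm", "arguments": {
  "motion": [
    [-0.03, 0, 0.05, 0, 0],
    [0, 0, 0, 0, 0]
  ]
}}

```text
clock: 16.65
position: [0.549, 0.017, 0.1427]
tool_rot: [-3.142, -0.0, 2.916]
force: [0.4, 0.7, -2.5]
grip_width: 0.0232
finger_force: 68.8
```

Call:
{"name": "jog_arm", "arguments": {
  "motion": [
    [-0.03, 0, 0.05, 0, 0],
    [0, 0, 0, 0, 0]
  ]
}}

```text
clock: 16.85
position: [0.5499, 0.0168, 0.1412]
tool_rot: [3.142, -0.0, 2.916]
force: [-0.4, 0.3, -2.6]
grip_width: 0.023
finger_force: 68.8
```

Call:
{"name": "jog_arm", "arguments": {
  "motion": [
    [-0.03, 0, 0.05, 0, 0],
    [0, 0, 0, 0, 0]
  ]
}}

```text
clock: 17.05
position: [0.5508, 0.0167, 0.1398]
tool_rot: [-3.142, 0.0, 2.916]
force: [-1.3, -0.5, -0.7]
grip_width: 0.0232
finger_force: 69.3
```

Light contact with the face. Now I slide down the slope.

Call:
{"name": "jog_arm", "arguments": {
  "motion": [
    [0.1, 0, 0.055, 0, 0],
    [0.1, 0, 0.055, 0, 0],
    [0.1, 0, 0.06, 0, 0],
    [0, 0, 0, 0, 0]
  ]
}}

```text
clock: 17.45
position: [0.5412, 0.0188, 0.1344]
tool_rot: [-3.141, -0.001, 2.916]
force: [-2.9, 0.2, -1.5]
grip_width: 0.0234
finger_force: 69.0
```

Call:
{"name": "jog_arm", "arguments": {
  "motion": [
    [0.1, 0, 0.06, 0, 0],
    [0.1, 0, 0.06, 0, 0],
    [0, 0, 0, 0, 0]
  ]
}}

```text
clock: 17.75
position: [0.5355, 0.0201, 0.1308]
tool_rot: [-3.141, -0.001, 2.916]
force: [-4.2, 1.7, -0.5]
grip_width: 0.0234
finger_force: 69.1
```

Call:
{"name": "jog_arm", "arguments": {
  "motion": [
    [0.1, 0, 0.06, 0, 0],
    [0, 0, 0, 0, 0]
  ]
}}

```text
clock: 17.95
position: [0.533, 0.0208, 0.1292]
tool_rot: [3.142, -0.0, 2.916]
force: [-1.6, 1.6, -1.5]
grip_width: 0.0232
finger_force: 69.3
```

Call:
{"name": "jog_arm", "arguments": {
  "motion": [
    [0.07, 0, 0.04, 0, 0],
    [0, 0, 0, 0, 0]
  ]
}}

```text
clock: 18.15
position: [0.531, 0.0212, 0.128]
tool_rot: [3.142, -0.0, 2.916]
force: [-1.6, 1.3, -0.3]
grip_width: 0.0232
finger_force: 69.3
```

Call:
{"name": "jog_arm", "arguments": {
  "motion": [
    [0.07, 0, 0.04, 0, 0],
    [0, 0, 0, 0, 0]
  ]
}}

```text
clock: 18.35
position: [0.5289, 0.0216, 0.1268]
tool_rot: [-3.142, -0.0, 2.916]
force: [-2.2, -0.0, 0.6]
grip_width: 0.0231
finger_force: 69.3
```

Call:
{"name": "jog_arm", "arguments": {
  "motion": [
    [0.07, 0, 0.04, 0, 0],
    [0, 0, 0, 0, 0]
  ]
}}

```text
clock: 18.55
position: [0.5273, 0.0221, 0.1258]
tool_rot: [3.141, 0.001, 2.916]
force: [1.3, -0.4, 2.6]
grip_width: 0.0231
finger_force: 69.7
```

Call:
{"name": "jog_arm", "arguments": {
  "motion": [
    [0.07, 0, 0.04, 0, 0],
    [0, 0, 0, 0, 0]
  ]
}}

```text
clock: 18.75
position: [0.5272, 0.0222, 0.1257]
tool_rot: [3.141, 0.005, 2.915]
force: [9.5, -4.3, 13.3]
grip_width: 0.0228
finger_force: 71.0
```

Call:
{"name": "jog_arm", "arguments": {
  "motion": [
    [0.05, 0, 0.03, 0, 0],
    [0, 0, 0, 0, 0]
  ]
}}

```text
clock: 18.95
position: [0.5271, 0.0223, 0.1256]
tool_rot: [3.14, 0.007, 2.915]
force: [14.6, -7.6, 22.6]
grip_width: 0.0235
finger_force: 72.3
```

```bash
python3 - <<'E'
from h import *
snap('side','s6.png');snap('scene','s6b.png')
a=cv2.imread('pics/s6.png')[110:260,210:360];b=cv2.imread('pics/s6b.png')[200:350,180:330]
cv2.imwrite('pics/s6c.png',np.hstack([cv2.resize(v,(400,400),interpolation=cv2.INTER_CUBIC) for v in(a,b)]))
E
python3 to.py
```

```text
19.05 [0.5271 0.0223 0.1256] [3.14  0.007 2.914] q [ 0.34  0.59 -0.67  1.93  0.51  0.79  0.72] F [14.9 -7.4 23.1] M [-1.51 -2.58  0.02] w 0.0234 72.3
```

View pics/s6c.png

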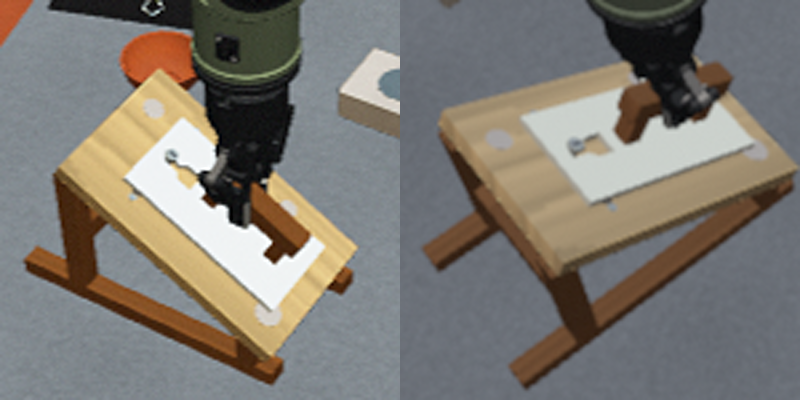

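The screw head sits at the slot's end (side crop (172,156), scene crop (575,143)), and the force rise confirms the hard stop. I relieve the load, release and lift.

Call:
{"name": "jog_arm", "arguments": {
  "motion": [
    [-0.08, 0, -0.05, 0, 0],
    [0, 0, 0, 0, 0]
  ],
  "newtons": 25
}}

```text
clock: 19.25
position: [0.5273, 0.0221, 0.1258]
tool_rot: [3.141, 0.003, 2.915]
force: [5.5, -2.3, 9.1]
grip_width: 0.0232
finger_force: 70.5
```

Call:
{"name": "jog_arm", "arguments": {
  "motion": [
    [0, 0, 0, 0, 0.3],
    [0, 0, 0, 0, 0.4],
    [0, 0, 0, 0, 0.6],
    [0, 0, 0, 0, 0.6],
    [0, 0, 0, 0, 0.6],
    [0, 0, 0, 0, 0.6],
    [0, 0, -0.3, 0, 0.6],
    [0, 0, -0.6, 0, 0.6],
    [0, 0, -0.9, 0, 0.6],
    [0, 0, -0.9, 0, 0.6],
    [0, 0, -0.9, 0, 0.6],
    [0, 0, -0.9, 0, 0.6]
  ]
}}

```text
clock: 20.45
position: [0.5257, 0.0225, 0.2619]
tool_rot: [3.141, 0.0, 2.916]
force: [-0.3, -0.4, 0.6]
grip_width: 0.0513
finger_force: 0.0
```

Call:
{"name": "jog_arm", "arguments": {
  "motion": [
    [0.5, 0, -0.5, 0, 0.6],
    [0.9, 0, -0.3, 0, 0.6],
    [0.9, 0, 0, 0, 0.6],
    [0, 0, 0, 0, 0.6],
    [0, 0, 0, 0, 0.6]
  ]
}}

```text
clock: 20.95
position: [0.4587, 0.0377, 0.2849]
tool_rot: [-3.141, 0.001, 2.916]
force: [0.4, 0.4, 0.2]
grip_width: 0.051
finger_force: 0.0
```

```bash
python3 - <<'E'
from h import *
snap('side','s7.png');snap('scene','s7b.png')
a=cv2.imread('pics/s7.png')[110:260,210:360];b=cv2.imread('pics/s7b.png')[200:350,180:330]
cv2.imwrite('pics/s7c.png',np.hstack([cv2.resize(v,(400,400),interpolation=cv2.INTER_CUBIC) for v in(a,b)]))
E
python3 to.py
```

```text
21.05 [0.4592 0.0377 0.2844] [3.141 0.    2.915] q [ 0.48  0.28 -0.84  1.92  0.24  1.05  0.89] F [ 0.4 -0.1 -0.3] M [0.02 0.03 0.02] w 0.0514 0.0
```

View pics/s7c.png

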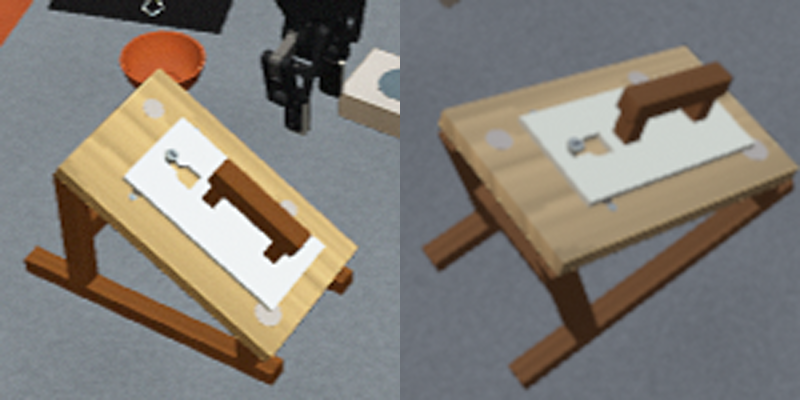

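The float hangs flat and straight with the screw head at the slot end (side crop (172,156)), and the gripper is clear.

```bash
python3 -c "
from workcell import bot
print(bot.job_done())"
```

```text
the job is handed in; nothing more can be done
None
```

The float hangs on the screw at the end of its narrow slot, straight and with its sole flat on the board. The gripper is clear, the bystanders were not touched, and the job was handed in at about 21 s; no verdict was returned.

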